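# Locate and lock a batten in the drilling fixture

### The arm

A 6-joint arm with a two-finger parallel gripper is mounted at the origin on a cart in front of the work surface, level with it; the furniture and walls round the work are solid. World frame = base frame: x ahead of the robot, y to its left, z up, the work surface at z = 0. Lengths are in mm, angles in rad, forces in N, time in s.
With the tool pointing down it reaches from about 400 to 925 mm from the base axis. Payload 12.5 kg.
Tool frame: the origin (TCP) lies between the finger pads; the fingertips stand 25 mm ahead of it and the grasp point (between the pads) lies 6 mm ahead of it; z points along the fingers, y is the line along which they close (so a half turn about z gives the same grasp; the last joint's range is limited). The gripper opens to 95 mm and grips with 3 to 60 N. Pads are 20 mm wide; open, the fingers measure 119 mm over their backs; the gripper's body (75 mm by 180 mm) begins 59 mm behind the grasp point.
Start: joints at [1.006, 0.491, 1.559, -0, 1.092, -0.106], TCP at [276.781, 560.389, 239.661] pointing down, gripper open.
Joint ranges: [-3.1, 3.1], [-0.84, 2.19], [0.05, 2.79], [-1.13, 4.28], [0.06, 2.93], [-2.69, 2.69]. Speed limits (rad/s): [2.22, 2.22, 2.79, 3.14, 3.14, 3.14].

### API

Orientations are given as [roll, pitch, yaw] about the fixed x, y, z axes, in that order (R = Rz(yaw) Ry(pitch) Rx(roll)).
In Python, from cell import state, read_camera, job_done, cut_out gives the robot as it stands. The module is installed in compiled form; this text tells all that it offers.
- The arm moves only by the tool jog_arm, never from a script. Its argument "motion" is a list of rows, each a list of 2 entries, a list of its own where there are three numbers: the shift along the tool's x, y, z in mm, then the turn about the tool's z in rad. A call has 1 to 5 rows; each row is the pose to reach, as a shift and turn from the pose commanded when the call began, along the tool's axes at that moment; what a row does not reach only later rows make up. A row lasts 1/10 s, in which the tool goes at most 50 mm and 8.59 degrees, less where a joint would pass 70% of its speed; a pose out of reach is approached as far as the arm can. A call with a gripper value outside its range is refused whole. "grip" is the closure, from 0 (fully open) to 1 (shut), set as the call begins (left out, the last holds). The fingers move at their own pace and stop on an object; the grip force is fixed at half the most. Time passes only in rows, so rows that repeat a pose let the fingers close. It gives the time, the measured TCP pose, the force, the opening and the grip force at its end, in the units of the state.
- state(): the state, without advancing time (a new reading comes with each control period).
- read_camera(name): name is "scene" or "top" or "wrist"; returns a dict with "img" (420x560x3 uint8, blue, green, red), "vertical_fov" (degrees; the focal length in pixels is half the picture's height over the tangent of half this angle, whatever the lens; pixels are square), "cx", "cy" (the principal point, pixels), "extrinsics" (4x4, takes a point from camera to world coordinates). Camera axes: x right, y up, looking along -z (the intrinsics and any distortion apply to the point x, -y, -z); pixel columns grow to the right and rows downward; lengths in mm; the calibration is good to about 2 mm. A picture is of the moment at which its call begins. There is no depth.
- job_done(): hands the job in; it is judged then, once.
Trained networks look in a picture, given as the dict that the camera call returned (one of the last four; its "shot" number tells which), for a name from the list of things; names that differ only in an ending like _2 or _b are one class to them, and where a whole thing is asked for, a point or a joint stands for the part that bears it (a point fixed in the world has none). Each returns a list of dicts, best first, with "p" (0 to 1); they miss things now and then, are a little off and sometimes report something else, mostly with a low value. They report only what shows in the picture. A call takes as long as a camera call. They do not tell look-alikes from the thing itself.
- cut_out(name, picture): "region" (420x560 bool, what is visible of it) and "box" ([left, top, right, bottom] in pixels, round what is visible of it).
The state is a dict: "t": time; "joints": joint angles; "qvel": joint speeds; "tau": joint torques, N m; "eef_pos": TCP position; "tcp_rot": TCP orientation; "ft_force": force on the tool from outside, world axes, zero at the start; "moment": the same for the moment, N m; "opening": opening from 0.0 (shut) to 1.0 (fully open); "grip_force": force on a finger pad.
Only numpy, scipy, OpenCV 4.12 (cv2) and the standard library are available. Lean on these libraries where they do the work, as an engineer would, in place of code of your own. Each camera call takes 0.05 s, during which the arm holds its last target. There are 200 camera calls.

### The job

An oak batten lies loose in the drilling fixture; seat it under the drill bush and lock it by pressing the three black-gripped toggle levers down flat with closed fingers: first the side clamp at the far side, which brings the batten against the fence, then the end clamp on the right, which brings it against the end stop, and last the hold-down on the left. Each clamp must find the batten still free to slide its way, so keep to that order and let the levers do it: do not push the batten itself, lift nothing, and leave the hand drill, the steel dish and the wooden cube where they are.

Things in the scene. Friction and masses are not known exactly. Their poses are not given: they have to be found in the camera images.
- fixture: bright steel tooling plate 165 x 255 x 12 mm, fixed to the bench, carrying fence (robot's side of the batten), end stop (left end), brass drill bush and three toggle clamps. Origin on its underside, at bench height; x points away from the robot (turned up to 0.35 rad), y left, z up. Plate: x -60 to 105, y -130 to 126 mm. Bush: top at z 56, x -20, y -12 mm
- batten: the work: brown oak batten 70 x 30 x 12 mm, about 40 g, loose on a rest block, lengthwise along the fixture's y. Origin: centre of its underside; its x runs along it. Starts 2.5 to 6.5 mm short of fence and end stop; seated, its origin is at x -20, y 0, z 29 mm in the fixture's frame
- side_lever (a joint): lever of the side push clamp, far side of the fixture, pointing away from the robot, pivot at x 71, y 0, z 35 mm in the fixture's frame; down, it drives a rubber-tipped plunger against the batten's long side (3 N). Value in rad: 0 to 0.1 at the start (raised 52 degrees less this), 0.91 flat on its stop; over centre at 0.80, locked from 0.85. Stays where left
- end_lever (a joint): lever of the end push clamp, right of the fixture, pointing right, pivot at x -20, y -111, z 35 mm in the fixture's frame; down, it drives a rubber-tipped plunger against the batten's end (12 N). Value in rad: 0 to 0.1 at the start (raised 52 degrees less this), 0.91 flat on its stop; over centre at 0.80, locked from 0.85. Stays where left
- hold_lever (a joint): lever of the hold-down, left of the fixture, pointing left, pivot at x -20, y 92, z 39 mm in the fixture's frame; down, it swings an arm with a rubber pad onto the batten's top (6 N). Value in rad: 0 to 0.1 at the start (raised 52 degrees less this), 0.91 flat on its stop; over centre at 0.80, locked from 0.85. Stays where left
- side_grip (a point): point on the axis of the side lever's grip, 85 mm from its pivot, moving with it. The lever is 95 mm long; its outer 55 mm is a black grip 17 mm thick. Pressing it straight down with a fingertip about 45 mm outward (horizontally) of the pivot takes 2 to 7 N; flat on its stop the force jumps up
- end_grip (a point): point on the axis of the end lever's grip, 85 mm from its pivot, moving with it. The lever is 95 mm long; its outer 55 mm is a black grip 17 mm thick. Pressed as the side lever
- hold_grip (a point): point on the axis of the hold-down lever's grip, 85 mm from its pivot, moving with it. The lever is 95 mm long; its outer 55 mm is a black grip 17 mm thick. Pressed as the side lever
- hold_pad: rubber pad 15 mm in diameter under the end of the hold-down arm; the body's origin is at the arm's pivot
- pin_drill: hand drill: drill bit in a turned wooden grip, 100 mm long, lying loose on the bench on the robot's side of the fixture; leave it alone. Origin at the centre of its underside
- pin_dish: steel dish 74 mm across, 18 mm high, loose on the bench to the left of the fixture; leave it alone. Origin at the centre of its underside
- wood_cube: oak cube offcut 24 x 24 x 22 mm, loose on the bench to the right of the fixture; leave it alone. Origin at the centre of its underside
Things that resemble listed ones, but are neither listed nor needed, are in the scene too. Of the things like the batten, leave any that is orange or purple; of the rest the larger one is meant.

How it is judged:
By the outcome, as a careful person would: the job done as asked, in the order asked, and still so for the second after the job is handed in, with the robot touching nothing.
It also fails if it takes over 54 s, if anything falls off the work surface, if the arm or the gripper's body presses on something with over 40 N, if the wrist force passes 120 N, or if a joint passes its speed limit or range.

## Working session

There is one attempt and no reset: what is moved stays moved. The work goes in short steps, Python scripts to look and compute and a tool call to move; the robot and the scene stay as the last step left them, time stands still between calls to the robot, and variables do not carry over. Pictures are saved under pics/ and viewed, at most 10 in all, crops included, and the job is handed in when it is done.

Besides the shell and the picture viewer there is one more tool, called after "Request:" as name(argument=value, ...), one argument or row to a line, values as JSON. jog_arm: Moves the arm, as the interface text tells. Its arguments: {"type":"object","properties":{"motion":{"type":"array"},"grip":{"type":"number"}},"required":["motion"]}

```bash
mkdir -p pics; cat > h.py <<'E'
import numpy as np, cv2
from cell import state, read_camera, job_done, cut_out
def K(p):
    f=210/np.tan(np.radians(p["vertical_fov"])/2); return f
def ray(p,u,v):
    f=K(p);E=np.array(p["extrinsics"]);d=E[:3,:3]@np.array([(u-p["cx"])/f,-(v-p["cy"])/f,-1]);return E[:3,3],d
def atz(p,u,v,z):
    o,d=ray(p,u,v);return o+d*(z-o[2])/d[2]
def proj(p,X):
    E=np.array(p["extrinsics"]);c=E[:3,:3].T@(np.array(X)-E[:3,3]);f=K(p);return p["cx"]+f*c[0]/-c[2],p["cy"]-f*c[1]/-c[2]
E
python3 - <<'E'
from h import *
s=state();print(s)
for n in("top","scene"):
    p=read_camera(n);cv2.imwrite(f"pics/{n}0.png",p["img"]);print(n,[k for k in p],p["vertical_fov"],p["cx"],p["cy"],np.round(p["extrinsics"],3).tolist())
    for k in("fixture","batten","side_lever","end_lever","hold_lever","side_grip"):
        print(k,[(round(d["p"],2),d["box"],atz(p,(d["box"][0]+d["box"][2])/2,(d["box"][1]+d["box"][3])/2,30).round()) for d in cut_out(k,p)])
E
```

```text
{'t': 0.0, 'joints': array([ 1.00641673e+00,  4.91544557e-01,  1.55946165e+00,  2.38188311e-06,
        1.09165735e+00, -1.05602834e-01]), 'qvel': array([-0.00091526,  0.00103571, -0.00129552, -0.00349013,  0.0019097 ,
        0.00062948]), 'tau': array([-1.82614363e-03, -6.12641287e+01, -2.58174294e+01,  6.91438140e-02,
        4.83580597e-02, -9.28591339e-05]), 'eef_pos': array([276.64893083, 560.20104966, 239.0668432 ]), 'tcp_rot': array([-3.14052794e+00, -1.14980572e-04,  2.68281473e+00]), 'ft_force': array([-0.09244954, -0.4150043 , -0.01917444]), 'moment': array([-0.00351659,  0.02834562, -0.03279689]), 'grip_force': 0.0, 'opening': 0.9982716534487919}
top ['img', 'vertical_fov', 'cx', 'cy', 'extrinsics', 'shot'] 51.60111577792629 277.49514328815684 212.72027532135036 [[-0.007, 0.987, -0.158, 374.006], [-1.0, -0.006, 0.003, 35.392], [0.002, 0.158, 0.987, 1298.521], [0.0, 0.0, 0.0, 1.0]]
fixture [(0.93, [247.8, 185.0, 365.1, 268.3], array([534., -53.,  30.]))]
batten [(0.78, [374.0, 260.8, 397.1, 283.8], array([ 400., -280.,   30.])), (0.61, [208.4, 224.3, 216.6, 243.5], array([
[... 919 characters left out ...]
9.9, 194.1, 364.6, 296.0], array([530., -50.,  30.])), (0.65, [314.7, 246.0, 353.8, 271.5], array([ 522., -141.,   30.]))]
batten [(0.64, [186.5, 220.8, 207.8, 232.6], array([480., 185.,  30.])), (0.6, [187.9, 239.7, 207.4, 249.6], array([417., 132.,  30.])), (0.57, [360.5, 319.9, 403.6, 336.2], array([ 369., -295.,   30.])), (0.56, [269.1, 239.2, 301.5, 259.0], array([501., -37.,  30.]))]
side_lever [(0.8, [306.9, 199.2, 335.6, 239.0], array([668., -40.,  30.]))]
end_lever [(0.67, [322.7, 245.4, 356.6, 270.9], array([ 530., -149.,   30.]))]
hold_lever [(0.53, [233.3, 195.1, 251.9, 223.8], array([610., 149.,  30.]))]
side_grip [(0.81, [305.6, 197.9, 337.4, 241.1], array([666., -42.,  30.]))]
```

```bash
python3 - <<'E'
from h import *
a=cv2.imread("pics/top0.png")[160:310,190:410];cv2.imwrite("pics/t1.png",cv2.resize(a,None,fx=3.6,fy=3.6,interpolation=cv2.INTER_CUBIC))
a=cv2.imread("pics/scene0.png")[170:350,170:410];cv2.imwrite("pics/s1.png",cv2.resize(a,None,fx=3.3,fy=3.3,interpolation=cv2.INTER_CUBIC))
E
```

```text
(no output)
```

View pics/t1.png

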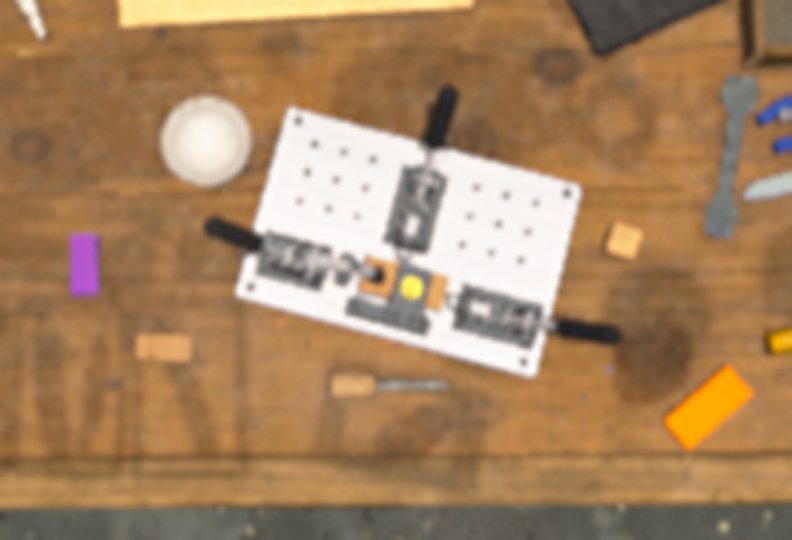

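View pics/s1.png

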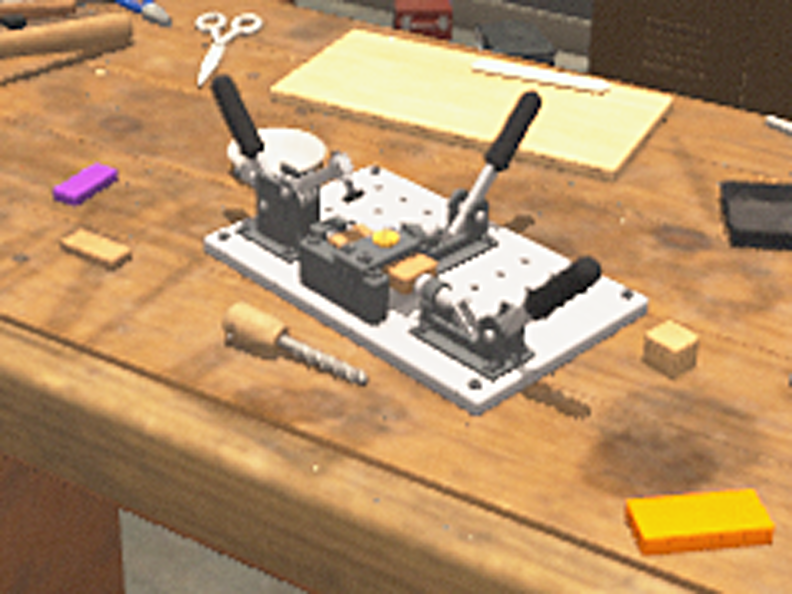

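Top crop: fixture plate corners at (290,107), (582,187), (535,378) and (237,296). Side lever at (440,115), end lever at (590,330), hold lever at (232,233), bush at (411,288). Batten candidates: the brown one under the bush (435,290), a small loose brown one (163,347), purple (85,265) and orange (708,408). The one under the bush is the work. The scene crop shows all three levers raised.

```bash
cat >> h.py <<'E'
def T(P):return np.array(P)
def fw(X,pose):
    c,s=np.cos(pose[2]),np.sin(pose[2]);return np.array([pose[0]+c*X[0]-s*X[1],pose[1]+s*X[0]+c*X[1],X[2]])
def grip_pts(l,q,r):
    a=np.radians(52)-q;h,z=r*np.cos(a),r*np.sin(a)
    return {"side":(71+h,0,35+z),"end":(-20,-111-h,35+z),"hold":(-20,92+h,39+z)}[l]
E
python3 - <<'E'
from h import *
from scipy.optimize import least_squares
p=read_camera("top");p2=read_camera("scene")
C=[(105,126,12),(105,-130,12),(-60,-130,12),(-60,126,12),(-20,-12,56)]
px=[(290,107),(582,187),(535,378),(237,296),(411,288)]
px=[(190+u/3.6,160+v/3.6) for u,v in px]
C2=[(105,-130,12),(-60,-130,12),(-60,126,12),(-20,-12,56)]
s2=[(648,300),(478,408),(205,240),(385,237)]
s2=[(170+u/3.3,170+v/3.3) for u,v in s2]
f1=lambda x:np.array([np.subtract(proj(p,fw(c,x)),q) for c,q in zip(C,px)])
f2=lambda x:np.array([np.subtract(proj(p2,fw(c,x)),q) for c,q in zip(C2,s2)])
for f in(f1,f2,lambda x:np.vstack([f1(x),f2(x)])):
    r=least_squares(lambda x:f(x).ravel(),[530,-50,-.25]);x=r.x;print(x.round(3));print(r.fun.reshape(-1,2).round(1).tolist())
np.save("pose.npy",x)
# lever tip check in top & scene: tip pixel for q=0.05
for l in("side","end","hold"):
    for q in(0,.1):
        X=fw(grip_pts(l,q,95),x);u=proj(p,X);w=proj(p2,X);print(l,q,X.round(),((u[0]-190)*3.6,(u[1]-160)*3.6),((w[0]-170)*3.3,(w[1]-170)*3.3))
E
```

```text
[ 5.14983e+02 -3.86690e+01 -2.76000e-01]
[[-0.5, -0.1], [0.6, -0.1], [0.2, 0.2], [-0.7, -0.1], [0.3, 0.1]]
[ 5.11787e+02 -4.02340e+01 -2.79000e-01]
[[1.4, 0.4], [-0.1, -0.6], [-1.4, -0.7], [0.0, 0.3]]
[ 5.1391e+02 -3.9152e+01 -2.7700e-01]
[[-0.2, 0.2], [0.8, 0.4], [0.3, 0.6], [-0.5, 0.2], [0.5, 0.4], [1.3, -0.3], [-0.0, -1.4], [-1.3, -1.2], [0.1, -0.3]]
side 0 [638. -75. 110.] (np.float64(451.88446015821285), np.float64(94.1111799387115)) (np.float64(532.289634439502), np.float64(86.52432306292533))
side 0.1 [645. -77. 104.] (np.float64(453.5207862583276), np.float64(87.19298729397353)) (np.float64(538.5622604791081), np.float64(91.93665101197354))
end 0 [ 448. -197.  110.] (np.float64(617.861752472205), np.float64(338.35228641969195)) (np.float64(590.7868647129915), np.float64(258.43592969247345))
end 0.1 [ 446. -204.  104.] (np.float64(625.4425255406022), np.float64(341.40206767459347)) (np.float64(600.3034009360458), np.float64(273.411148395487))
hold 0 [536. 111. 114.] (np.float64(212.17450466516868), np.float64(225.6328172347076)) (np.float64(220.2334099092588), np.float64(73.02588915484885))
hold 0.1 [538. 118. 108.] (np.float64(203.70657435608308), np.float64(224.24335031682511)) (np.float64(213.88101923067924), np.float64(78.14726942625697))
```

Both cameras agree on the fixture pose, and the predicted lever tips match the picture. I'll fly to a point above the side lever, fingers closed and aligned with the fixture.

Request:
jog_arm(
  motion=[
    [[-40, -27.7, 0], -0.05],
    [[-80, -55.4, 0], -0.1],
    [[-120, -83, 0], -0.15],
    [[-160, -110.7, 0], -0.18],
    [[-200, -138.4, 0], -0.18],
  ],
  grip=1,
)

```text
t: 1.3
eef_pos: [395.4, 346.1, 239.8]
tcp_rot: [3.141, 0.0, 2.864]
ft_force: [1.2, 0.8, 0.1]
opening: 0.638
grip_force: 0.0
```

```bash
cat >> h.py <<'E'
P0=(514.5,-39,-0.277)
def tgt(f,z):
    s=state();w=fw((f[0],f[1],z+25),P0);d=w-s["eef_pos"];y=s["tcp_rot"][2]
    print("t",s["t"],"tcp",s["eef_pos"].round(1),"rot",s["tcp_rot"].round(3),"F",s["ft_force"].round(1),"open",round(s["opening"],3))
    print("shift",np.round([d@[np.cos(y),np.sin(y),0],d@[np.sin(y),-np.cos(y),0],-d[2]],1))
E
python3 -c "
from h import *
tgt((119,0),140)"
```

```text
t 1.3 tcp [395.4 346.1 239.8] rot [3.141 0.    2.864] F [1.2 0.8 0.1] open 0.638
shift [-339.  -337.7   74.8]
```

Request:
jog_arm(
  motion=[
    [[-34, -34, 0], 0],
    [[-68, -68, 0], 0],
    [[-102, -102, 0], 0],
    [[-136, -136, 0], 0],
    [[-170, -170, 0], 0],
  ],
)

```text
t: 1.8
eef_pos: [512.2, 135.6, 239.9]
tcp_rot: [3.141, 0.001, 2.863]
ft_force: [0.4, 0.5, 0.0]
opening: 0.212
grip_force: 0.0
```

Request:
jog_arm(
  motion=[
    [[-34, -34, 0], 0],
    [[-68, -68, 0], 0],
    [[-102, -102, 0], 0],
    [[-136, -136, 0], 0],
    [[-169, -168, 20], 0],
  ],
)

```text
t: 2.3
eef_pos: [629.3, -72.7, 221.7]
tcp_rot: [3.141, 0.005, 2.862]
ft_force: [0.9, -0.0, 0.4]
opening: 0.002
grip_force: 0.0
```

```bash
python3 -c "
from h import *
p=read_camera('scene');a=p['img'][150:310,200:400];cv2.imwrite('pics/s2.png',cv2.resize(a,None,fx=3.7,fy=3.7,interpolation=2))
tgt((119,0),140)"
```

```text
t 2.35 tcp [630.5 -77.7 216.6] rot [-3.14e+00  1.00e-03  2.86e+00] F [-2.1 -3.2 -3.9] open 0.008
shift [ 3.2  5.5 51.6]
```

View pics/s2.png

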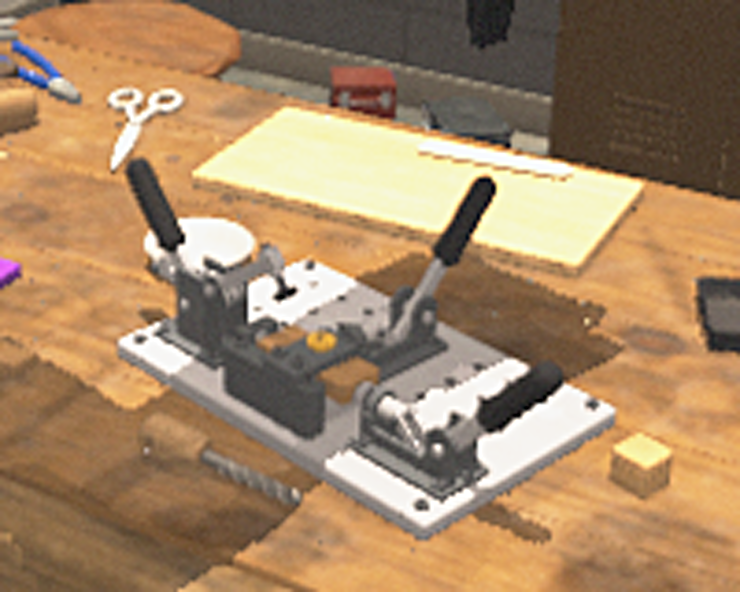

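The scene crop shows the closed fingertips at (490,20), above the side lever tip at (485,190). All levers are up. Next I descend.

Request:
jog_arm(
  motion=[
    [[0, 0, 12], 0],
    [[1, 2, 26], 0],
    [[2, 3, 40], 0],
    [[2, 3, 50], 0],
    [[2, 3, 50], 0],
  ],
)

```text
t: 2.85
eef_pos: [625.8, -66.0, 168.4]
tcp_rot: [-3.142, -0.002, 2.864]
ft_force: [0.4, -0.5, -0.6]
opening: 0.005
grip_force: 0.0
```

```bash
python3 -c "
from h import *
tgt((118,0),120)"
```

```text
t 2.85 tcp [625.8 -66.  168.4] rot [-3.142e+00 -2.000e-03  2.864e+00] F [ 0.4 -0.5 -0.6] open 0.005
shift [-3.6 -4.4 23.4]
```

Request:
jog_arm(
  motion=[
    [[-3, -4, 10], 0],
    [[-3, -4, 18], 0],
    [[-3, -4, 26], 0],
    [[-3, -4, 34], 0],
    [[-3, -4, 42], 0],
  ],
)

```text
t: 3.35
eef_pos: [628.5, -71.7, 127.2]
tcp_rot: [3.141, 0.001, 2.863]
ft_force: [-0.7, 0.5, -0.7]
opening: 0.004
grip_force: 0.2
```

Request:
jog_arm(
  motion=[
    [[0, 0, 7], 0],
    [[0, 0, 14], 0],
    [[0, 0, 21], 0],
    [[0, 0, 28], 0],
    [[0, 0, 34], 0],
  ],
)

```text
t: 3.85
eef_pos: [628.3, -71.6, 93.1]
tcp_rot: [3.141, -0.0, 2.863]
ft_force: [0.1, -1.3, 1.1]
opening: 0.004
grip_force: 0.4
```

```bash
python3 -c "
from h import *
tgt((118,0),43.5)"
```

```text
t 3.85 tcp [628.3 -71.6  93.1] rot [ 3.141 -0.     2.863] F [ 0.1 -1.3  1.1] open 0.004
shift [ 0.4  0.2 24.6]
```

Request:
jog_arm(
  motion=[
    [[0, 0, 5], 0],
    [[0, 0, 9], 0],
    [[0, 0, 13], 0],
    [[0, 0, 16], 0],
    [[0, 0, 18], 0],
  ],
)

```text
t: 4.35
eef_pos: [628.3, -71.6, 75.4]
tcp_rot: [3.142, -0.0, 2.863]
ft_force: [0.0, -0.2, 1.3]
opening: 0.008
grip_force: 0.2
```

Request:
jog_arm(
  motion=[
    [[0, 0, 2], 0],
    [[0, 0, 4], 0],
    [[0, 0, 5], 0],
    [[0, 0, 6], 0],
    [[0, 0, 7], 0],
  ],
)

```text
t: 4.85
eef_pos: [628.3, -71.6, 68.6]
tcp_rot: [3.142, 0.0, 2.863]
ft_force: [-0.2, 0.1, 5.2]
opening: 0.002
grip_force: 2.8
```

```bash
python3 -c "
from h import *
p=read_camera('scene');a=p['img'][150:310,200:400];cv2.imwrite('pics/s3.png',cv2.resize(a,None,fx=3.7,fy=3.7,interpolation=2))
tgt((118,0),43.5)"
```

```text
t 4.9 tcp [628.4 -71.6  68.7] rot [3.142 0.    2.863] F [-0.6  0.1  2.5] open 0.004
shift [0.4 0.2 0.2]
```

View pics/s3.png

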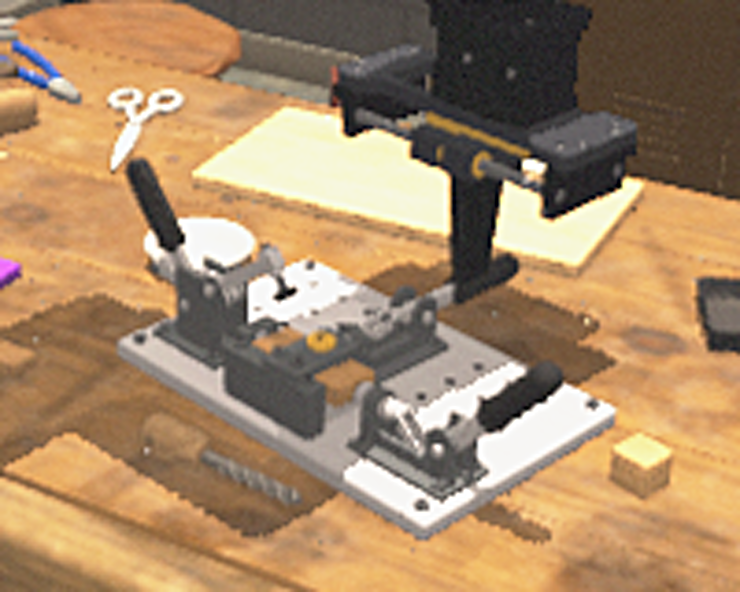

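The crop shows the lever almost flat, with the fingertips on its grip at (475,290). The stop's force jump hasn't come yet, so I'll press a little further.

Request:
jog_arm(
  motion=[
    [[0, 0, 1], 0],
    [[0, 0, 2], 0],
    [[0, 0, 2], 0],
  ],
)

```text
t: 5.2
eef_pos: [628.5, -71.6, 68.4]
tcp_rot: [3.141, 0.001, 2.863]
ft_force: [-6.1, 1.2, 16.6]
opening: 0.005
grip_force: 8.3
```

Request:
jog_arm(
  motion=[
    [[0, 0, 1], 0],
    [[0, 0, 2], 0],
    [[0, 0, 2], 0],
  ],
)

```text
t: 5.5
eef_pos: [628.6, -71.7, 68.0]
tcp_rot: [3.141, 0.002, 2.863]
ft_force: [-10.7, 1.0, 33.2]
opening: 0.004
grip_force: 16.3
```

Force jumped to 33 N at z 43, so the side lever is flat on its stop. Lifting and moving to the end lever.

Request:
jog_arm(
  motion=[
    [[0, 0, -40], 0],
    [[0, 0, -85], 0],
    [[20, -23, -105], 0],
    [[48, -55, -105], 0],
    [[80, -92, -105], 0],
  ],
)

```text
t: 6.0
eef_pos: [525.4, -138.2, 170.4]
tcp_rot: [-3.142, 0.002, 2.864]
ft_force: [0.8, -1.4, -0.9]
opening: 0.007
grip_force: 0.0
```

Request:
jog_arm(
  motion=[
    [[30, -34, 0], 0],
    [[50, -57, 0], 0],
    [[58, -66, 0], 0],
    [[58, -66, 0], 0],
  ],
)

```text
t: 6.4
eef_pos: [451.7, -186.2, 169.9]
tcp_rot: [3.142, 0.0, 2.861]
ft_force: [-0.6, 0.5, 0.6]
opening: 0.007
grip_force: 0.0
```

```bash
python3 -c "
from h import *
p=read_camera('scene');a=p['img'][150:310,200:400];cv2.imwrite('pics/s4.png',cv2.resize(a,None,fx=3.7,fy=3.7,interpolation=2))
tgt((-20,-158),140)"
```

```text
t 6.45 tcp [ 452.6 -185.8  169.9] rot [3.142e+00 1.000e-03 2.862e+00] F [ 0.9  0.6 -0.4] open 0.002
shift [0.7 0.1 4.9]
```

View pics/s4.png

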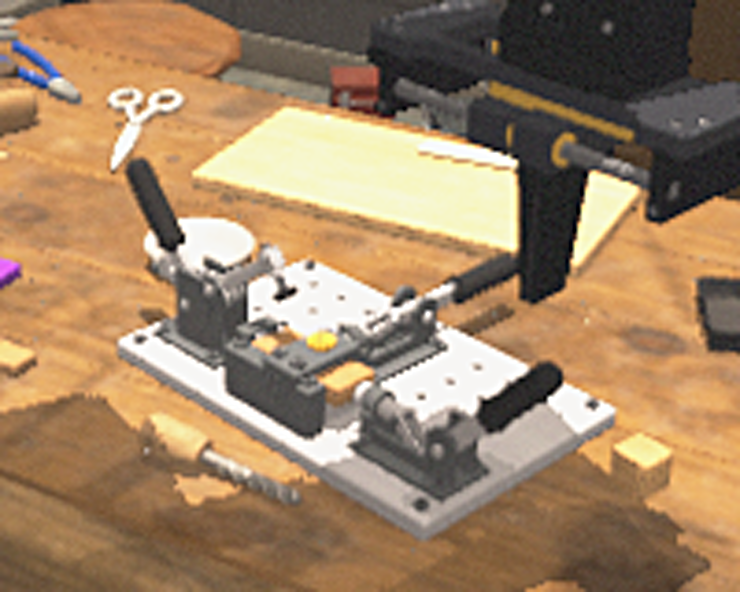

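The crop shows the side lever flat at (485,275) and the batten against the fence at (345,380). The fingers stand above the end lever, so I press it.

Request:
jog_arm(
  motion=[
    [[0, 0, 12], 0],
    [[0, 0, 24], 0],
    [[0, 0, 34], 0],
    [[0, 0, 42], 0],
    [[0, 0, 50], 0],
  ],
)

```text
t: 6.95
eef_pos: [452.7, -185.2, 119.1]
tcp_rot: [3.141, 0.0, 2.864]
ft_force: [0.3, -0.1, 0.6]
opening: 0.003
grip_force: 0.3
```

Request:
jog_arm(
  motion=[
    [[0, 0, 7], 0],
    [[0, 0, 14], 0],
    [[0, 0, 21], 0],
    [[0, 0, 28], 0],
    [[0, 0, 34], 0],
  ],
)

```text
t: 7.45
eef_pos: [452.2, -185.7, 85.1]
tcp_rot: [3.142, 0.0, 2.863]
ft_force: [0.4, -1.3, 3.0]
opening: 0.01
grip_force: 1.1
```

Request:
jog_arm(
  motion=[
    [[0, 0, 4], 0],
    [[0, 0, 8], 0],
    [[0, 0, 11], 0],
    [[0, 0, 14], 0],
    [[0, 0, 16], 0],
  ],
)

```text
t: 7.95
eef_pos: [452.1, -185.5, 69.4]
tcp_rot: [3.141, -0.0, 2.863]
ft_force: [0.2, 0.4, 0.8]
opening: 0.006
grip_force: 0.0
```

Request:
jog_arm(
  motion=[
    [[0, 0, 1], 0],
    [[0, 0, 2], 0],
    [[0, 0, 3], 0],
    [[0, 0, 4], 0],
    [[0, 0, 4], 0],
  ],
)

```text
t: 8.45
eef_pos: [452.3, -185.6, 67.7]
tcp_rot: [-3.141, 0.002, 2.863]
ft_force: [-7.0, 3.1, 35.4]
opening: 0.004
grip_force: 17.5
```

End lever is on its stop (35 N). Next is the hold-down.

Request:
jog_arm(
  motion=[
    [[0, 0, -40], 0],
    [[0, 0, -85], 0],
    [[0, 25, -110], 0],
    [[0, 70, -115], 0],
    [[0, 118, -115], 0],
  ],
)

```text
t: 8.95
eef_pos: [485.2, -71.4, 182.2]
tcp_rot: [3.141, 0.003, 2.861]
ft_force: [1.1, -0.1, 0.1]
opening: 0.001
grip_force: 0.0
```

Request:
jog_arm(
  motion=[
    [[0, 48, 0], 0],
    [[0, 96, 0], 0],
    [[0, 140, 0], 0],
    [[0, 170, 0], 0],
    [[0, 179, 0], 0],
  ],
)

```text
t: 9.45
eef_pos: [534.2, 102.6, 180.6]
tcp_rot: [3.141, 0.0, 2.866]
ft_force: [-0.0, -0.7, 0.4]
opening: 0.005
grip_force: 0.0
```

```bash
python3 -c "
from h import *
p=read_camera('scene');a=p['img'][150:310,200:400];cv2.imwrite('pics/s5.png',cv2.resize(a,None,fx=3.7,fy=3.7,interpolation=2))
tgt((-20,139),140)"
```

```text
t 9.5 tcp [534.2 102.2 180.6] rot [3.141 0.    2.865] F [ 0.2 -0.   0.1] open 0.004
shift [ 0.3 -2.2 15.6]
```

View pics/s5.png

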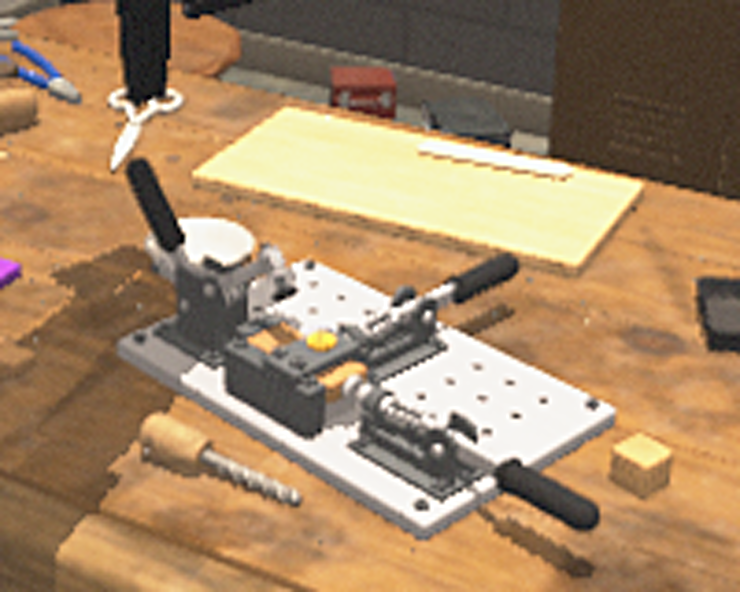

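The crop shows the side and end levers flat and the batten moved left against its stop. The fingers are above the hold lever tip at (140,165), so I press that now.

Request:
jog_arm(
  motion=[
    [[0, -2, 12], 0],
    [[0, -2, 26], 0],
    [[0, -2, 38], 0],
    [[0, -2, 48], 0],
    [[0, -2, 56], 0],
  ],
)

```text
t: 10.0
eef_pos: [533.2, 97.2, 123.7]
tcp_rot: [-3.141, -0.001, 2.862]
ft_force: [0.2, 0.4, 1.5]
opening: 0.007
grip_force: 0.5
```

Request:
jog_arm(
  motion=[
    [[0, 0, 7], 0],
    [[0, 0, 14], 0],
    [[0, 0, 21], 0],
    [[0, 0, 28], 0],
    [[0, 0, 34], 0],
  ],
)

```text
t: 10.5
eef_pos: [533.5, 98.2, 90.3]
tcp_rot: [3.141, 0.0, 2.863]
ft_force: [0.4, 0.5, 4.1]
opening: 0.003
grip_force: 1.5
```

Request:
jog_arm(
  motion=[
    [[0, 0, 4], 0],
    [[0, 0, 8], 0],
    [[0, 0, 11], 0],
    [[0, 0, 14], 0],
    [[0, 0, 16], 0],
  ],
)

```text
t: 11.0
eef_pos: [533.1, 98.0, 74.3]
tcp_rot: [-3.141, -0.001, 2.863]
ft_force: [-1.1, -0.5, 0.3]
opening: 0.004
grip_force: 0.0
```

Request:
jog_arm(
  motion=[
    [[0, 0, 1], 0],
    [[0, 0, 2], 0],
    [[0, 0, 3], 0],
    [[0, 0, 4], 0],
    [[0, 0, 4], 0],
  ],
)

```text
t: 11.5
eef_pos: [533.3, 98.0, 72.2]
tcp_rot: [3.141, 0.001, 2.863]
ft_force: [-5.5, -2.3, 21.2]
opening: 0.003
grip_force: 10.5
```

Request:
jog_arm(
  motion=[
    [[0, 0, 1], 0],
    [[0, 0, 1.5], 0],
    [[0, 0, 1.5], 0],
  ],
)

```text
t: 11.8
eef_pos: [533.4, 98.0, 71.8]
tcp_rot: [3.141, 0.002, 2.863]
ft_force: [-9.8, -1.9, 36.3]
opening: 0.002
grip_force: 18.1
```

Request:
jog_arm(
  motion=[
    [[0, 0, -30], 0],
    [[0, 0, -75], 0],
    [[0, 20, -120], 0],
    [[0, 60, -145], 0],
    [[0, 100, -145], 0],
  ],
)

```text
t: 12.3
eef_pos: [562.3, 195.2, 218.7]
tcp_rot: [3.138, 0.006, 2.861]
ft_force: [0.2, -0.5, -0.4]
opening: 0.005
grip_force: 0.0
```

Request:
jog_arm(
  motion=[
    [[0, 30, 0], 0],
    [[0, 50, 0], 0],
    [[0, 50, 0], 0],
  ],
)

```text
t: 12.6
eef_pos: [574.7, 244.3, 213.9]
tcp_rot: [3.141, 0.0, 2.865]
ft_force: [1.1, -0.7, -0.4]
opening: 0.003
grip_force: 0.0
```

```bash
python3 -c "
from h import *
p=read_camera('scene');a=p['img'][150:310,200:400];b=cv2.resize(a,None,fx=3.7,fy=3.7,interpolation=2)
q=read_camera('top')
for l in('side','end','hold'):
  for c in (p,q): print(l,np.round(proj(c,fw(grip_pts(l,.91,95),P0))),[ (round(d['p'],2),d['box']) for d in cut_out(l+'_lever',c)])
cv2.imwrite('pics/s6.png',b);a=q['img'][160:310,190:410];cv2.imwrite('pics/t6.png',cv2.resize(a,None,fx=3.6,fy=3.6,interpolation=2));print(state()['ft_force'])"
```

```text
side [339. 221.] [(0.51, [307.5, 217.2, 339.6, 234.7])]
side [316. 180.] []
end [362. 292.] [(0.77, [314.8, 261.5, 360.1, 292.0])]
end [369. 259.] [(0.72, [333.7, 244.3, 370.2, 260.2])]
hold [228. 216.] [(0.72, [225.9, 215.9, 245.9, 233.6])]
hold [239. 223.] [(0.61, [237.5, 219.2, 269.6, 233.6])]
[-0.01005291  0.38407412  0.28091742]
```

View pics/s6.png

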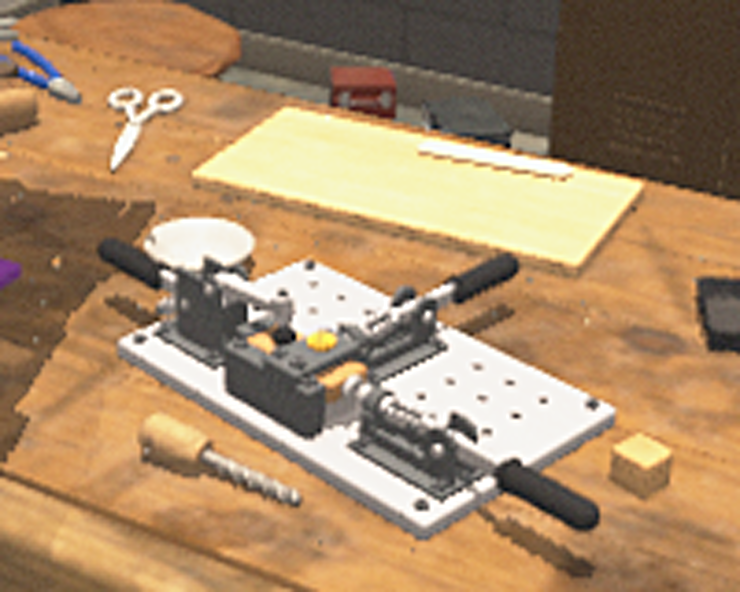

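View pics/t6.png

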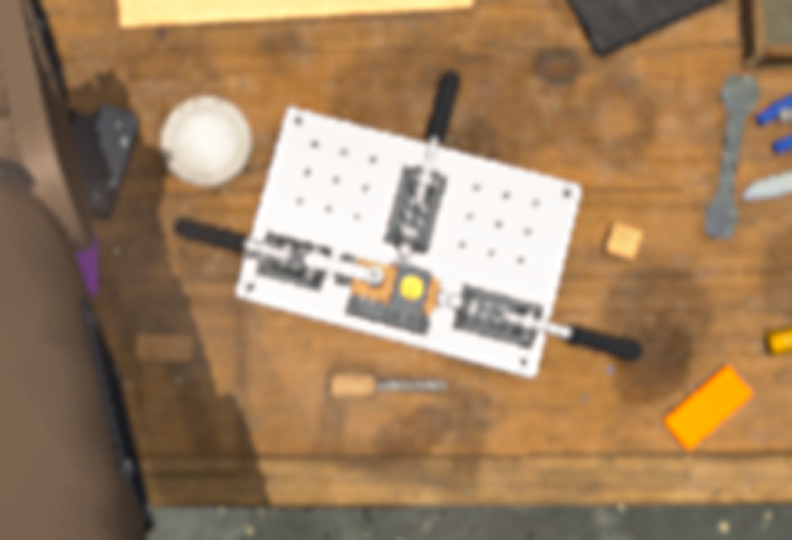

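Both pictures show the three levers flat: side (445,105), end (600,342) and hold (210,234) in the top crop. The pad is on the batten at (375,275), the batten touches fence and end stop, and the drill, dish and cube haven't moved. Handing in.

```bash
python3 -c "
from h import *
print(job_done())"
```

```text
the job is handed in; nothing more can be done
None
```

I pressed the side, end and hold-down levers flat onto their stops in that order, and the final pictures show the batten seated and clamped with the drill, dish and cube unmoved; I handed the job in at about 13 s, and no verdict was returned.

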